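# Crank a gel casting tray tight in its casting frame

## Task

Pick up the loose crank, fit it over the square drive hidden at the bottom of the casting frame's round well until it drops fully home, feeling for the drive gently instead of forcing it down. Then wind it clockwise until the sprung pad of the jaw presses the casting tray firmly against the end stop, but stop before the pad's springs are driven hard home. Leave the crank standing seated in the well, let go, and leave the other things on the bench where they are.

Things in the scene. Friction and masses are not known exactly. Their poses are not given: they have to be found in the camera images.
- crank_hub (a point): Centre of the grip block (20 mm along crank x, 26 along y, 40 high) on the turning axis of the loose bare-metal crank, 82 mm above its foot's underside. Crank: 0.27 kg, 106 mm tall, balanced, stands upright on its foot. z up, y towards the knob. Arm top is 20 mm below this point (18 mm wide, to 70 mm out); counterweight on the -y side, top 17 mm below, edge 45 mm out.
- crank_foot (a point): Centre of the underside of the crank's foot, on its turning axis: a 32 mm square tube, 52 mm long up to the arm, with a square socket 23.5 mm wide and 22 mm deep, open downward; its sides are parallel to the crank's x and y.
- crank_knob (a point): Centre of the crank's upright black knob, 19 mm across, 40 mm high, 60 mm from the turning axis along the crank's y and 2 mm higher than the grip block's centre. It spins freely on its pin, so it can be gripped and led round a circle without turning the hand.
- drive_mouth (a point): Centre of the rim of the casting frame's round black well, 80 mm above the bench; z up, yaw is that of the frame. Well 47 mm across, 42 mm deep, mouth slightly flared. A black square drive, 22 mm wide, 16 mm high, stands on its floor: its top is 26 mm below the rim. The square's angle is not given (any angle), hard to see, and must be felt for.
- drive_top (a point): Centre of the drive's top, 26 mm below the rim (yaw is the frame's, not the drive's). The lowered crank rests here until it is turned, up to a quarter turn, under light pressure; then the socket drops 16 mm, the foot on the well's floor. It breaks if the crank is forced on the frame with over 40 N before it is seated.
- caster: The fixed grey casting frame; origin on the bench, below the well's centre. A gear housing 80 x 70 x 38 mm carries the well; a bed 116 mm wide, 12 mm high runs 302 mm along the frame's -y to an end stop 38 mm high, its face 288 mm from the well's axis. Clockwise from above closes the jaw.
- jaw: The jaw: grey block and sprung pad. Origin: the frame's, shifted along the frame's -y by the jaw's travel (0 at the start, at most 30 mm). Clockwise turning takes up 0 to 1.6 rad of play (0.15 N m), then moves the jaw 16 mm per rad against 0.25 N m of friction plus 0.016 N m per newton of clamping. It stays where left.
- jaw_block (a point): Centre of the top of the jaw block (92 mm wide), 44 mm from the well's axis along the frame's -y at the start, more as it closes. With the tray at the stop the pad touches at about 62 mm; each further mm adds 2.5 N of clamping; at 70 mm (20 N) the springs are hard home. About 66 mm is a firm clamp.
- pad_face (a point): Centre of the black face of the sprung pad (86 x 20 mm) in front of the jaw block: 16 mm ahead of the jaw block's point while free, up to 8 mm less when its springs are pressed in.
- tray: Clear ribbed casting tray, 210 x 88 x 18 mm, lying loose on the bed between pad and end stop, long side along the frame's y. Origin: centre of its underside. Not to be handled: the pad pushes it to the stop.
- tape: Bystander: roll of white tape, 53 mm across, 19 mm high; origin at the centre of its underside.
- beaker: Bystander: clear beaker, 67 mm across, 83 mm high; origin at the centre of its underside.
- dish: Bystander: petri dish, 92 mm across, 15 mm high; origin at the centre of its underside.
- timer: Bystander: white timer, 64 x 66 x 19 mm; origin at the centre of its underside.
- comb: Bystander: white gel comb, 27 x 150 x 10 mm; origin at the centre of its underside.

How it is judged (in metres and radians):
On the way, in this order (a step that is already met when the one before it is completed fails the run):
1. the crank is fully seated on the drive, in the well (z of crank_foot in the frame of drive_mouth below -0.037 m and horizontal distance between crank_foot and drive_mouth below 0.004 m and angle between crank_hub's own z axis and vertical below 0.12 rad), for 0.2 s.
2. with the crank seated, the jaw's pad presses the tray with more than 5 N (all of step 1 and contact force between jaw and tray above 5 N), for 0.2 s.
At the end, for the whole second after the job is handed in: The tray lies flat on the bed against the end stop (within 2 mm), squeezed by the jaw's pad with over 4 N and bearing on the frame with over 2 N; the crank stands seated in the well (foot 37 mm or more below the rim, within 4 mm of its axis, upright within 0.12 rad); all at rest (all of step 1 and contact force between jaw and tray above 4 N and contact force between tray and caster above 2 N and y of tray in the frame of caster below -0.181 m and z of tray in the frame of caster below 0.016 m and angle between tray's own z axis and vertical below 0.05 rad and linear speed of crank below 0.02 m/s and linear speed of tray below 0.01 m/s); the robot touches nothing.
It fails at once if the crank is forced against the frame (over 40 N) while it is not yet seated (not (z of crank_foot in the frame of drive_mouth below -0.037 m and horizontal distance between crank_foot and drive_mouth below 0.004 m and angle between crank_hub's own z axis and vertical below 0.12 rad) and contact force between crank and caster above 40 N).
It fails at once if the tray is squeezed with more than 30 N (contact force between jaw and tray above 30 N).
It fails at once if the tape, beaker, dish, timer or comb is moved by more than 30 mm (distance of any of tape, beaker, dish, timer, comb from where it was at the start of the episode above 0.03 m).
It also fails if it takes over 72 s, if anything falls off the work surface, if the arm or the gripper's body presses on something with over 40 N, if the wrist force passes 120 N, or if a joint passes its speed limit or range.

## Robot

A 7-joint arm with a two-finger parallel gripper is mounted at the origin on a cart in front of the work surface, level with it; the furniture and walls round the work are solid. World frame = base frame: x ahead of the robot, y to its left, z up, the work surface at z = 0. Lengths are in mm, angles in rad, forces in N, time in s.
With the tool pointing down it reaches from about 425 to 975 mm from the base axis. Payload 16.7 kg.
Tool frame: the origin (TCP) lies at the very end of the fingers, on their centre line; the grasp point (between the pads) lies 19 mm behind it; x points along the fingers, y is the direction in which the jaws open and shut, and the axes are right-handed (so a half turn about x gives the same grasp; the last joint's range is limited). The gripper opens to 85 mm and grips with 20 to 120 N. Pads are 22 mm wide; open, the fingers measure 114 mm over their backs; the gripper's body (76 mm by 85 mm) begins 54 mm behind the grasp point. The pads swing forward as they close: fully open they stand 13 mm farther back than shut.
Start: joints at [-1.262, 0.426, 0.074, 1.606, -0.034, 1.111, -0.067], TCP at [298.938, 605.155, 231.302] pointing down, gripper open.
Joint ranges: [-2.85, 2.85], [-0.5, 2.14], [-1.23, 1.37], [0.21, 2.46], [-1.02, 4.16], [0.16, 2.05], [-2.73, 2.73]. Speed limits (rad/s): [1.89, 1.89, 2.39, 2.39, 3.01, 3.01, 3.01].

## Interface

Orientations are given as a rotation vector (axis times angle).
In Python, from rig import env, imaging gives the robot as it stands.
- The arm moves only by the shell command python3 -m creep 'ROWS' [OPENING]. ROWS is a JSON object of lists of equal length, an entry for each row: "xyz": the shift along the tool's x, y, z as a fraction of full scale, a list of three; "rotation": the turn, a rotation vector about the tool's x, y, z as a fraction of full scale, a list of three. A call has 1 to 8 rows; each row shifts and turns the commanded pose from where the row before left it, along the tool's axes as they then stand; what a row does not reach is not made up. Full scale, the value 1, is 0.25 m for a shift and 60 degrees for a turn. A row lasts 1/10 s, in which the tool goes at most 50 mm and 8.59 degrees, less where a joint would pass 70% of its speed; a pose out of reach is approached as far as the arm can. A call with a number of a shift or a turn outside -1 to 1 is refused whole. A call with a gripper value outside its range is refused whole. OPENING is the closure in counts, from 0 (fully open) to 255 (shut), set as the call begins (- or left out, the last holds). The fingers move at their own pace and stop on an object; the grip force is fixed at half the most. Time passes only in rows, so rows that do not move let the fingers close. It gives the time, the measured TCP pose, the force and the opening at its end, in the units of the state.
- env.state(): the state, without advancing time (a new reading comes with each control period).
- imaging.capture(name): name is "side" or "top"; returns a dict with "pixels" (420x560x3 uint8, blue, green, red), "mtx" (3x3 intrinsics, pixels), "k1" (the pictures are not rectified: a ray, as slopes to the right and down, at radius r is drawn at 1 + k1 r^2 times it, then the intrinsics apply), "R" (3x3) and "t" (3): a world point X has camera coordinates R X + t. Camera axes: x right, y down, z forward; pixel columns grow to the right and rows downward; lengths in mm; the calibration is good to about 2 mm. A picture is of the moment at which its call begins. There is no depth.
- env.finish_job(): hands the job in, once; it reports no verdict.
The state is a dict: "time": time; "joints": joint angles; "joint_vel": joint speeds; "joint_efforts": joint torques, N m; "tcp_pos": TCP position; "ee_rot": TCP orientation; "force": force on the tool from outside, world axes, zero at the start; "wrist_torque": the same for the moment, N m; "finger_gap": finger opening in mm.
Only numpy, scipy, OpenCV 4.12 (cv2) and the standard library are available. Lean on these libraries where they do the work, as an engineer would, in place of code of your own. Each camera call takes 0.05 s, during which the arm holds its last target. There are 200 camera calls.

## Working session

There is one attempt and no reset: what is moved stays moved. The work goes in short steps, Python scripts to look and compute and a shell command to move; the robot and the scene stay as the last step left them, time stands still between calls to the robot, and variables do not carry over. Pictures are saved under pics/ and viewed, about 8 in all and at most 12, crops included, and the job is handed in when it is done.

```bash
ls; mkdir -p pics
python3 - <<'E'
from rig import env, imaging
import cv2,numpy as np
print(env.state())
for n in("top","side"):
    d=imaging.capture(n); cv2.imwrite(f"pics/{n}0.png",d["pixels"]); print(n,d["mtx"],d["k1"],d["R"],d["t"])
E
```

```text
pics
{'time': 0.0, 'joints': array([-1.26152221,  0.42678288,  0.07389621,  1.60658585, -0.03412734,
        1.11078804, -0.06713779]), 'joint_vel': array([-1.51518238e-04, -3.77058728e-05,  2.06008033e-03, -4.87638142e-04,
       -2.04419691e-04,  2.17008210e-04,  4.47172535e-05]), 'joint_efforts': array([ 7.32456374e-04, -9.49852753e+01,  3.76122057e+00, -4.63503492e+01,
        1.91618025e-02,  1.02608866e-02, -6.31576839e-06]), 'tcp_pos': array([298.7921081 , 604.8276646 , 230.58733846]), 'ee_rot': array([ 0.35883485,  1.54088246, -0.36087109]), 'force': array([-0.36723437, -0.48101532,  0.6842898 ]), 'wrist_torque': array([ 0.0056787 ,  0.02788387, -0.02647216]), 'finger_gap': 85.3132239614892}
top [[508.59538762   0.         282.81216326]
 [  0.         508.59538762 214.24249676]
 [  0.           0.           1.        ]] -0.027515573169753373 [[-0.02542913 -0.99948098 -0.01977678]
 [-0.98162878  0.02870734 -0.18862883]
 [ 0.18909866  0.01461679 -0.9818493 ]] [  12.24534788  574.97731488 1441.71783578]
side [[471.41036902   0.         279.81200521]
 [  0.         471.41036902 220.25339596]
 [  0.           0.           1.        ]] 0.006801395060316704 [[-0.69690901  0.7168274  -0.02182455]
 [ 0.53493801  0.49932309 -0.68155541]
 [-0.47766009 -0.48665689 -0.73144098]] [ 407.91678792 -250.28231327 1462.91940187]
```

View pics/top0.png

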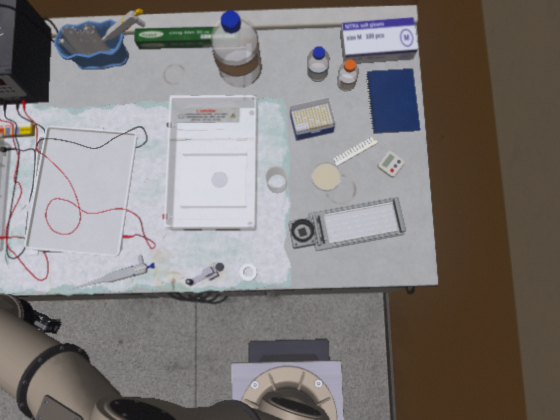

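View pics/side0.png

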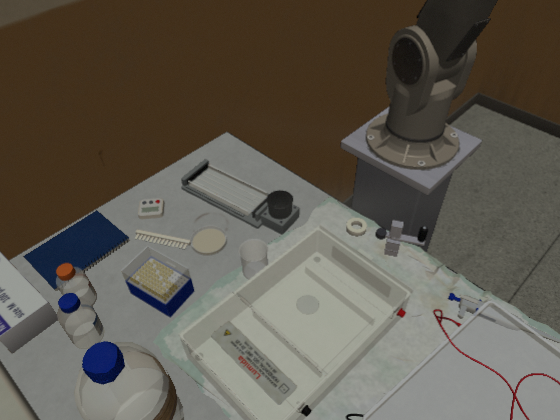

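The top view shows the frame's well at about (302,231), with the bed running right to (400,215). The loose crank is at about (206,273), with dark ends at (190,281) and (220,266). I'll enlarge both areas.

```bash
cat > h.py <<'E'
import numpy as np, cv2
from rig import env, imaging
from scipy.spatial.transform import Rotation as Rn
def ray(d,uv):
    p=np.array([[uv]],float); K=d["mtx"]; k=d["k1"]
    q=cv2.undistortPoints(p,K,np.array([k,0,0,0,0.]))[0,0]
    R=np.array(d["R"]); t=np.array(d["t"])
    return -R.T@t, R.T@np.array([q[0],q[1],1.])
def onz(d,uv,z):
    c,v=ray(d,uv); return c+v*(z-c[2])/v[2]
def tri(d1,a,d2,b):
    c1,v1=ray(d1,a); c2,v2=ray(d2,b)
    s=np.linalg.lstsq(np.c_[v1,-v2],c2-c1,rcond=None)[0]
    p,q=c1+s[0]*v1,c2+s[1]*v2; return (p+q)/2,np.linalg.norm(p-q)
def proj(d,X):
    R=np.array(d["R"]); t=np.array(d["t"])
    return cv2.projectPoints(np.array(X,float).reshape(-1,1,3),cv2.Rodrigues(R)[0],t,d["mtx"],np.array([d["k1"],0,0,0,0.]))[0][:,0]
E
python3 - <<'E'
import cv2,numpy as np
t=cv2.imread("pics/top0.png");s=cv2.imread("pics/side0.png")
def c(im,x,y,w,h,W,H): return cv2.resize(im[y:y+h,x:x+w],(W,H),interpolation=cv2.INTER_CUBIC)
a=np.vstack([c(t,180,250,80,50,400,250),c(s,360,205,80,60,400,300)])
b=np.vstack([c(t,280,190,133,83,400,250),c(s,175,150,133,100,400,300)])
o=np.hstack([a,b]); o=cv2.convertScaleAbs(o,alpha=1.5,beta=15);cv2.imwrite("pics/crop0.png",o)
E
```

```text
(no output)
```

View pics/crop0.png

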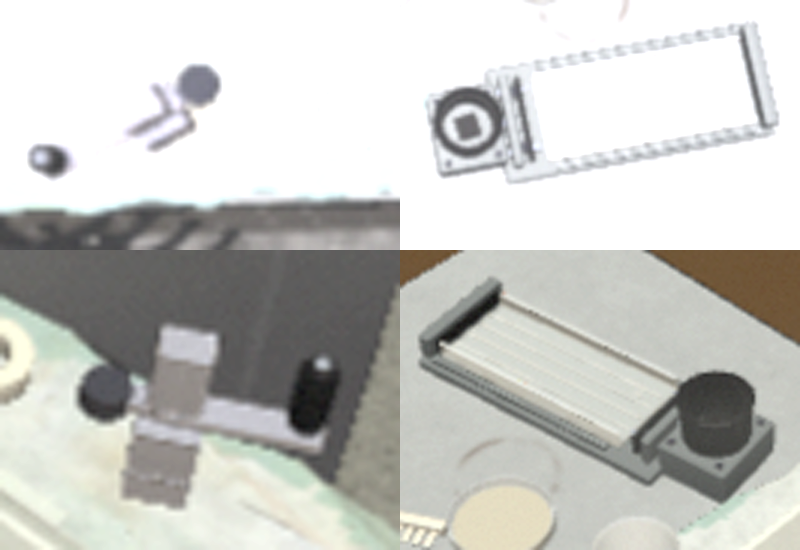

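The top crop shows the knob at about (189.6,281.6), the counterweight at (219.6,267) and the well ring at about (302,231), with a faint dark square inside it. In the side view the grip block's top is near (398,224). Next come the masks, plus a closer look at the well.

Run:
```python
from h import *
d=imaging.capture("top");s=imaging.capture("side")
import pickle;pickle.dump((d,s),open("c0.pkl","wb"))
g=cv2.cvtColor(d["pixels"],6);gs=cv2.cvtColor(s["pixels"],6)
def blobs(g,x,y,w,h,th):
    m=(g[y:y+h,x:x+w]<th).astype(np.uint8)
    n,l,st,c=cv2.connectedComponentsWithStats(m)
    for i in range(1,n):
        if st[i,4]>12: print(th,(c[i]+[x,y]).round(1),st[i]+[x,y,0,0,0])
for th in(60,80,100):blobs(g,180,258,50,28,th)
print("side")
for th in(50,60):blobs(gs,370,215,65,45,th)
print("well");
for th in(50,70,90):blobs(g,285,215,40,35,th)
print(g[222:241:1,292:314])
K=onz(d,(189.6,281.6),104);C=onz(d,(219.6,267),65)
print("knob",K,"cw",C,"dist",np.linalg.norm((K-C)[:2]))
print("well",onz(d,(302,231),80))
up=cv2.resize(g[215:250,285:325],(640,560),interpolation=cv2.INTER_CUBIC)
cv2.imwrite("pics/well.png",cv2.convertScaleAbs(up,alpha=1.6))
```

```text
80 [219.5 266.5] [217 264   6   6  32]
80 [190.4 282.2] [188 280   5   5  16]
100 [219.3 266.4] [216 263   8   8  47]
100 [190.1 281.8] [186 279   8   6  26]
side
50 [423.4 231.1] [410 216  25  35 417]
50 [405.2 227.7] [403 221   6  13  46]
50 [381.  231.9] [376 223  11  16  98]
60 [407.9 225.9] [ 370  215   65   37 1129]
well
70 [302.6 228.6] [292 219  22  23 179]
70 [302.2 231.7] [299 229   7   7  31]
90 [320.6 229.3] [317 216   8  27  55]
90 [302.5 228.8] [291 219  24  23 233]
90 [302.2 231.7] [299 228   8   8  49]
[[140 124  86  59  49  54  55  59  55  52  51  51  54  54  57  55  50  51
   71 100 115 100]
 [ 88  75  59  49  55  56  56  51  51  53  55  54  50  48  52  57  56  51
   52  69  88  91]
 [ 72  55  51  57  56  54  65  78  93  99 100  97  85  70  56  47  55  57
   51  53  75  96]
 [ 72  51  53  58  56  66 103 126 142 150 150 146 135 116  91  65  54  56
   54  49  57  86]
 [ 64  50  57  60  76 107 141 152 154 154 153 146 144 146 134 110  80  58
   55  52  53  74]
 [ 61  55  56  71 117 145 153 155 147 140 134 116 117 141 150 146 123  79
   58  55  52  58]
 [ 56  57  66 103 
[... 647 characters left out ...]
 82 127 150 151 114  77  68  71  79  92 107 121 139 137 105
   69  53  68 108]
 [116  84  53  62  94 128 141 124 106 101 108 123 138 145 140 132 110  76
   55  60 100 134]
 [138 107  64  52  59  80 110 127 138 140 145 144 141 136 114  85  65  56
   53  82 128 144]
 [138 128  91  62  49  55  67  84 107 118 126 120 105  98  77  60  52  58
   78 113 137 144]
 [134 148 128  95  70  54  50  56  64  68  71  67  63  59  53  52  65  94
  118 133 135 135]
 [131 150 152 137 113  84  63  52  50  49  48  49  48  49  57  77 104 133
  143 130 108 108]]
knob [382.10238223 260.42833474 104.        ] cw [424.09501114 181.95480072  65.        ] dist 89.00267650079846
well [519.6497534 -57.6886972  80.       ]
```

View pics/well.png

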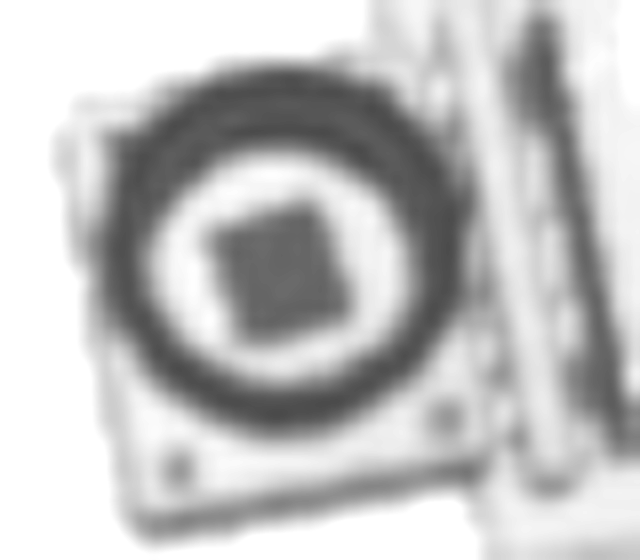

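The drive shows clearly in the top view: a square at about (302.2,231.7), its edges roughly 17° off the image rows. I'll compute world points from it and cross-check them against the side view.

Run:
```python
from h import *
import pickle
d,s=pickle.load(open("c0.pkl","rb"))
g=cv2.cvtColor(d["pixels"],6);gs=cv2.cvtColor(s["pixels"],6)
print("knob top",onz(d,(189.8,281.8),104)[:2],"side",onz(s,(423.8,227),104)[:2])
print("cw top",onz(d,(219.4,266.5),65)[:2],"side",onz(s,(381,230.5),65)[:2])
print("hub top via side",onz(s,(397.8,224),102)[:2])
# drive
up=cv2.resize(g[215:250,285:325],None,fx=8,fy=8,interpolation=cv2.INTER_CUBIC)
m=(up<105).astype(np.uint8)
cs,_=cv2.findContours(m,cv2.RETR_LIST,cv2.CHAIN_APPROX_NONE)
for c in cs:
    if len(c)<60: continue
    px=(c[:,0]+.5)/8-.5+[285,215]
    (cx,cy),_,_=cv2.minAreaRect(c); 
    for z in(80,54,38):
        w=np.array([onz(d,p,z)[:2] for p in px],np.float32)
        r=cv2.minAreaRect(w); print(len(c),px.mean(0).round(1),z,np.round(r[0],1),np.round(r[1],1),round(r[2],1),cv2.fitEllipse(w))
# side rim
up=cv2.resize(gs[180:235,255:310],None,fx=8,fy=8,interpolation=cv2.INTER_CUBIC)
for th in(50,60):
    cs,_=cv2.findContours((up<th).astype(np.uint8),cv2.RETR_EXTERNAL,cv2.CHAIN_APPROX_NONE)
    c=max(cs,key=len);px=(c[:,0]+.5)/8-.5+[255,180]
    print(th,px.min(0),px.max(0),px[px[:,1].argmin()])
# bed corner candidates from crop0 (top: x=280+u/3.0075,y=190+v/3.01)
E=[(280+u/3.0075,190+v/3.0075) for u,v in[(757,24),(777,125),(513,182),(492,72)]]
for p in E: print(onz(d,p,38)[:2].round(1),onz(d,p,12)[:2].round(1))
```

```text
knob top [381.53384611 259.86352958] side [382.61636093 264.09998929]
cw top [425.54658199 182.52779184] side [425.59733135 182.88537898]
hub top via side [413.29376295 214.97923508]
357 [304.3 245.6] 80 [477.4 -62.6] [ 5.7 62.9] 7.8 ((478.22607421875, -69.20301055908203), (4.309803009033203, 102.40788269042969), 8.726531982421875)
357 [304.3 245.6] 54 [480.8 -63.3] [ 5.8 64. ] 7.8 ((481.5768127441406, -69.9925308227539), (4.387394905090332, 104.2509994506836), 8.726526260375977)
357 [304.3 245.6] 38 [482.8 -63.7] [ 5.8 64.7] 7.8 ((483.6388244628906, -70.47852325439453), (4.435141563415527, 105.3854751586914), 8.726537704467773)
211 [302.1 231.7] 80 [517.7 -57.9] [23.2 21.7] 16.5 ((517.6593017578125, -57.87782287597656), (23.814504623413086, 25.8551025390625), 110.74073028564453)
211 [302.1 231.7] 54 [521.7 -58.4] [23.6 22.1] 16.5 ((521.719970703125, -58.46357345581055), (24.243227005004883, 26.320554733276367), 110.74067687988281)
211 [302.1 231.7] 38 [524.2 -58.8] [23.9 22.3] 16.5 ((524.2188110351562, -58.824039459228516), (24.507051467895508, 26.60698890686035), 110.74076080322266
[... 922 characters left out ...]
80 [ 522.7 -109.5] [82.2 12.4] 9.9 ((522.3219604492188, -110.36707305908203), (11.66473388671875, 91.82424926757812), 99.20315551757812)
471 [320.6 229.5] 54 [ 526.9 -111. ] [83.7 12.6] 9.9 ((526.4666748046875, -111.89775085449219), (11.874728202819824, 93.47723388671875), 99.20315551757812)
471 [320.6 229.5] 38 [ 529.4 -112. ] [84.6 12.8] 9.9 ((529.01708984375, -112.83972930908203), (12.003955841064453, 94.49454498291016), 99.20315551757812)
50 [254.5625 190.4375] [292.1875 218.4375] [278.8125 190.4375]
60 [254.5625 206.1875] [298.1875 233.1875] [266.0625 206.1875]
[ 606.  -747.3] [ 611.5 -759.9]
[ 504.3 -755.1] [ 508.1 -767.8]
[ 456.  -491.2] [ 458.8 -499.4]
[ 565.3 -480. ] [ 570.1 -487.9]
```

Run:
```python
from h import *
import pickle
d,s=pickle.load(open("c0.pkl","rb"))
print("rim side",onz(s,(280.4,199.2),80))
E=[(280+(u-400)/3.0075,190+v/3.0075) for u,v in[(757,24),(777,125),(513,182),(492,72)]]
for p,z in zip(E,(38,38,12,12)): print(onz(d,p,z)[:2].round(1))
R=Rn.from_rotvec(env.state()["ee_rot"]).as_matrix(); print(R.round(3),np.degrees(np.arctan2(R[1,1],R[0,1])))
h=np.array([410.7,210.0]);u=np.array([-.481,.877]);x=np.array([u[1],-u[0]])
T=s["pixels"][195:265,350:450];sc=6
im=cv2.resize(T,None,fx=sc,fy=sc,interpolation=cv2.INTER_CUBIC); im=cv2.convertScaleAbs(im,alpha=1.5,beta=15)
im2=cv2.resize(d["pixels"][250:295,180:240],None,fx=6,fy=6,interpolation=cv2.INTER_CUBIC); im2=cv2.convertScaleAbs(im2,alpha=.9)
def dr(im,dd,P,o,cl):
    p=(proj(dd,P)-o+.5)*6; cv2.polylines(im,[p.astype(int)],True,cl,1)
def box(a,b,z): return [[*(h+i*a*x+j*b*u),z] for i,j in((1,1),(1,-1),(-1,-1),(-1,1))]
an=np.linspace(0,6.28,24)
kn=[[*(h+60*u+9.5*np.array([np.cos(t),np.sin(t)])),104] for t in an]
for i,dd,o in((im,s,(350,195)),(im2,d,(180,250))):
    dr(i,dd,box(10,13,102),o,(0,0,255));dr(i,dd,box(16,16,0),o,(0,255,0));dr(i,dd,kn,o,(255,0,0))
o=np.zeros((700,620,3),np.uint8);o[:420,:600]=im;o[425:695,:360]=im2;cv2.imwrite("pics/ov.png",o)
```

```text
rim side [523.26884482 -55.83799961  80.        ]
[ 617.6 -350.4]
[ 515.8 -363. ]
[ 470.1 -103.7]
[581.8 -86.9]
[[-0.     0.443  0.897]
 [-0.001  0.897 -0.443]
 [-1.    -0.001  0.   ]] 63.711620026929836
```

```bash
python3 -c "
import cv2;i=cv2.imread('pics/ov.png');cv2.imwrite('pics/ov.png',cv2.resize(i,(531,600)))"
```

```text
(no output)
```

View pics/ov.png

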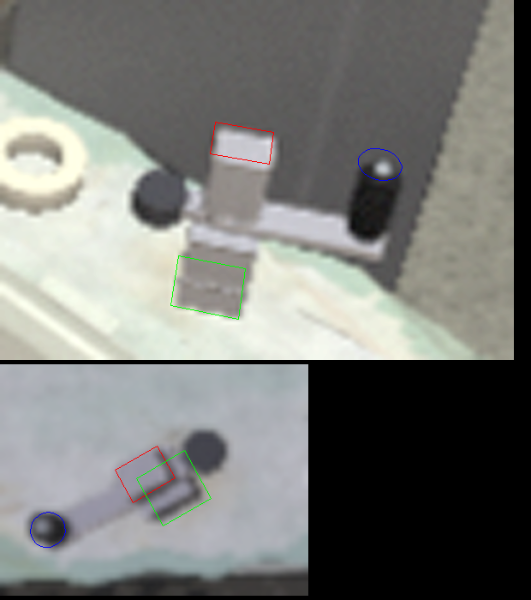

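The overlay agrees with both views: block top, foot and knob line up within about 1 px. That puts the crank hub at about (411,210) with crank y at 118.7°, and the drive at about (522,-58) with its sides at 16.5°. Moving over the crank now.

```bash
python3 -m creep '{"xyz":[[0,-0.12,0.11],[0,-0.12,0.11],[0,-0.12,0.11],[0,-0.12,0.11],[0,-0.12,0.11],[0,-0.12,0.11],[0,-0.12,0.11],[0,-0.12,0.11]],"rotation":[[0,0,0],[0,0,0],[0,0,0],[0,0,0],[0,0,0],[0,0,0],[0,0,0],[0,0,0]]}' 0
python3 -m creep '{"xyz":[[0,-0.1,0.09],[0,-0.1,0.09],[0,0,0],[0,0,0],[0,0,0],[0,0,0],[0,0,0]],"rotation":[[0,0,0],[0,0,0],[0.1,0,0],[0.1,0,0],[0.1,0,0],[0.1,0,0],[0.1,0,0]]}'
cat >> h.py <<'E'
def goto(x,y,z,yaw):
    "print shift in tool units from here to target (yaw of tool y, deg) and rotation about tool x, applied after the shift"
    s=env.state();R=Rn.from_rotvec(s["ee_rot"]).as_matrix();y0=np.degrees(np.arctan2(R[1,1],R[0,1]))
    print("t",round(s["time"],2),"tcp",s["tcp_pos"].round(1),"yaw",y0.round(2),"tilt",R[:,0].round(3),"q",s["joints"].round(2),"F",s["force"].round(1),"T",s["wrist_torque"].round(2),"gap",round(s["finger_gap"],1))
    e=np.array([x,y,z])-s["tcp_pos"];print("shift/250:",(R.T@e/250).round(4),"rotx/60:",round((-(yaw-y0)+180)%360/60-3,4))
E
python3 -c "from h import *;goto(410.7,210,125,28.7)"
```

```text
time: 1.0
tcp_pos: [390.0, 290.9, 231.3]
ee_rot: [0.36, 1.541, -0.36]
force: [0.1, -0.9, 0.3]
finger_gap: 85.2
time: 1.7
tcp_pos: [408.0, 227.7, 231.3]
ee_rot: [0.769, 1.43, -0.769]
force: [-0.5, 0.2, 0.1]
finger_gap: 85.4
t 1.7 tcp [408.  227.7 231.3] yaw 33.45 tilt [-0. -0. -1.] q [-0.9   0.08  0.27  2.07 -0.02  1.   -0.03] F [-0.5  0.2  0.1] T [0.03 0.01 0.01] gap 85.4
shift/250: [ 0.4252 -0.03    0.0649] rotx/60: 0.0792
```

```bash
python3 -m creep '{"xyz":[[0,-0.03,0.065],[0.1,0,0],[0.1,0,0],[0.1,0,0],[0.1,0,0],[0,0,0],[0,0,0]],"rotation":[[0,0,0],[0.08,0,0],[0,0,0],[0,0,0],[0,0,0],[0,0,0],[0,0,0]]}'
python3 - <<'E'
from h import *
goto(410.7,210,64,28.7)
d=imaging.capture("side");cv2.imwrite("pics/a.png",cv2.resize(d["pixels"][150:290,330:490],(640,560),interpolation=cv2.INTER_CUBIC))
E
```

```text
time: 2.4
tcp_pos: [410.9, 210.0, 131.7]
ee_rot: [0.83, 1.407, -0.831]
force: [0.2, 0.8, 0.2]
finger_gap: 85.4
t 2.4 tcp [410.9 210.  131.7] yaw 28.9 tilt [-0.001 -0.001 -1.   ] q [-0.86  0.21  0.28  2.18 -0.08  0.76 -0.02] F [0.2 0.8 0.2] T [ 0.02 -0.03  0.  ] gap 85.4
shift/250: [ 0.2707 -0.0004 -0.0005] rotx/60: 0.0033
```

View pics/a.png

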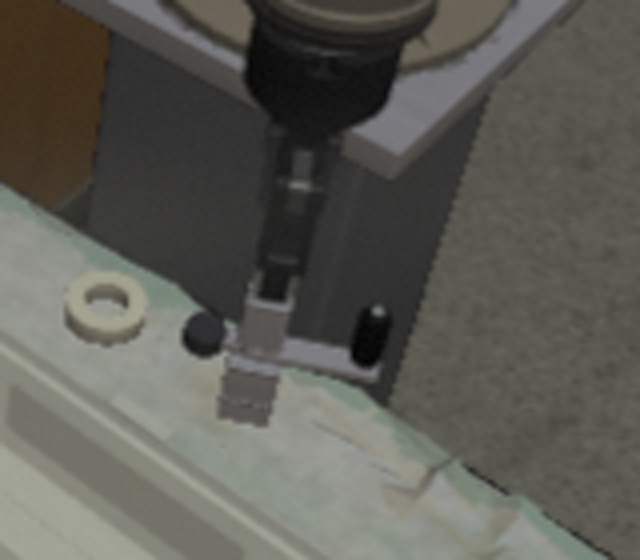

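The side view shows the gripper centred over the block, with the near finger in line at about (270,285) in the crop. Descending and closing.

```bash
python3 -m creep '{"xyz":[[0.1,0,0],[0.1,0,0],[0.07,0,0],[0,0,0]],"rotation":[[0,0,0],[0,0,0],[0,0,0],[0,0,0]]}'
python3 -m creep '{"xyz":[[0,0,0],[0,0,0],[0,0,0],[0,0,0],[0,0,0],[0,0,0],[0,0,0],[0,0,0]],"rotation":[[0,0,0],[0,0,0],[0,0,0],[0,0,0],[0,0,0],[0,0,0],[0,0,0],[0,0,0]]}' 255
python3 -c "from h import *;goto(410.7,210,64,28.7)"
```

```text
time: 2.85
tcp_pos: [410.6, 210.0, 63.4]
ee_rot: [0.829, 1.407, -0.831]
force: [0.1, -0.2, 0.5]
finger_gap: 85.5
time: 3.65
tcp_pos: [411.2, 210.3, 64.4]
ee_rot: [0.831, 1.406, -0.829]
force: [-1.2, -0.6, 9.8]
finger_gap: 19.4
t 3.65 tcp [411.2 210.3  64.4] yaw 28.91 tilt [ 0.  0. -1.] q [-0.83  0.33  0.26  2.23 -0.15  0.6   0.04] F [-1.2 -0.6  9.8] T [-0.26  0.52  0.13] gap 19.4
shift/250: [ 0.0015 -0.0022  0.0001] rotx/60: 0.0035
```

```bash
python3 -m creep '{"xyz":[[-0.06,0,0],[-0.1,0,0],[-0.1,0,0],[-0.1,0,0],[-0.1,0,0],[0,0,0]],"rotation":[[0,0,0],[0,0,0],[0,0,0],[0,0,0],[0,0,0],[0,0,0]]}'
python3 -c "from h import *;goto(522,-58,180,106.5)"
```

```text
time: 4.25
tcp_pos: [412.0, 210.9, 181.6]
ee_rot: [0.833, 1.405, -0.827]
force: [-0.9, 0.8, -2.9]
finger_gap: 19.5
t 4.25 tcp [412.  210.9 181.6] yaw 28.9 tilt [ 0.003  0.003 -1.   ] q [-0.89  0.13  0.3   2.14 -0.05  0.88 -0.05] F [-0.9  0.8 -2.9] T [-0.01  0.03  0.02] gap 19.5
shift/250: [ 0.0045 -0.1347  1.154 ] rotx/60: -1.2933
```

Lifted: the force reads about 2.9 N, which matches the crank's weight. Next I'll carry it over the well, then turn it.

```bash
python3 -m creep '{"xyz":[[0,-0.018,0.15],[0,-0.018,0.15],[0,-0.018,0.15],[0,-0.018,0.15],[0,-0.018,0.15],[0,-0.018,0.15],[0,-0.018,0.15],[0,0,0.1]],"rotation":[[0,0,0],[0,0,0],[0,0,0],[0,0,0],[0,0,0],[0,0,0],[0,0,0],[0,0,0]]}'
python3 -m creep '{"xyz":[[0,0,0],[0,0,0],[0,0,0],[0,0,0],[0,0,0],[0,0,0],[0,0,0],[0,0,0]],"rotation":[[-0.13,0,0],[-0.13,0,0],[-0.13,0,0],[-0.13,0,0],[-0.13,0,0],[-0.13,0,0],[-0.13,0,0],[-0.13,0,0]]}'
python3 -m creep '{"xyz":[[0,0,0],[0,0,0],[0,0,0],[0,0,0]],"rotation":[[-0.13,0,0],[-0.123,0,0],[0,0,0],[0,0,0]]}'
python3 -c "from h import *;goto(522,-58,180,106.5)"
```

```text
time: 5.05
tcp_pos: [522.2, -59.6, 178.1]
ee_rot: [0.831, 1.406, -0.832]
force: [0.2, 1.0, -2.9]
finger_gap: 19.5
time: 5.85
tcp_pos: [521.7, -56.8, 177.9]
ee_rot: [-0.022, 1.572, 0.022]
force: [-0.0, -0.2, -2.7]
finger_gap: 19.3
time: 6.25
tcp_pos: [521.9, -57.0, 178.3]
ee_rot: [-0.223, 1.56, 0.223]
force: [-0.3, 0.5, -2.3]
finger_gap: 19.5
t 6.25 tcp [521.9 -57.  178.3] yaw 106.24 tilt [-0.001 -0.    -1.   ] q [-0.24  0.24  0.26  2.01 -0.08  0.9   1.92] F [-0.3  0.5 -2.3] T [ 0.03  0.01 -0.  ] gap 19.5
shift/250: [-0.0069 -0.0041 -0.0009] rotx/60: -0.0043
```

Run:
```python
from h import *
import pickle
d=imaging.capture("top");s=imaging.capture("side");pickle.dump((d,s),open("c1.pkl","wb"))
st=env.state();R=Rn.from_rotvec(st["ee_rot"]).as_matrix();h=st["tcp_pos"];fz=h[2]-64.4
x=R[:2,1];u=R[:2,2]*-1; print(x,u)
if 1: u=np.array([-x[1],x[0]])
def sq(a,b,z): return [[*(h[:2]+i*a*x+j*b*u),z] for i,j in((1,1),(1,-1),(-1,-1),(-1,1))]
an=np.linspace(0,6.28,40)[:-1]
ci=lambda c,r,z:[[c[0]+r*np.cos(t),c[1]+r*np.sin(t),z] for t in an]
kn=ci(h[:2]+60*u,9.5,fz+104)
outs=[]
for dd,o,f in((s,(235,130),4),(d,(265,190),6)):
    w,hh=(100,140) if f==4 else (66,93)
    if f==4:w=100
    im=cv2.resize(dd["pixels"][o[1]:o[1]+hh,o[0]:o[0]+w],None,fx=f,fy=f,interpolation=cv2.INTER_CUBIC);im=cv2.convertScaleAbs(im,alpha=1.5,beta=20)
    for P,c in((sq(16,16,fz),(0,255,0)),(sq(16,16,fz+52),(0,255,255)),(kn,(255,0,0)),(ci((521.7,-58.5),23.5,80),(0,0,255))):
        cv2.polylines(im,[((proj(dd,P)-o+.5)*f).astype(int)],True,c,1)
    outs.append(cv2.copyMakeBorder(im,0,560-im.shape[0],0,400-im.shape[1],0))
cv2.imwrite("pics/b.png",np.hstack(outs))
```

```text
[-0.2807188   0.95979006] [-0.95978996 -0.28071879]
```

View pics/b.png

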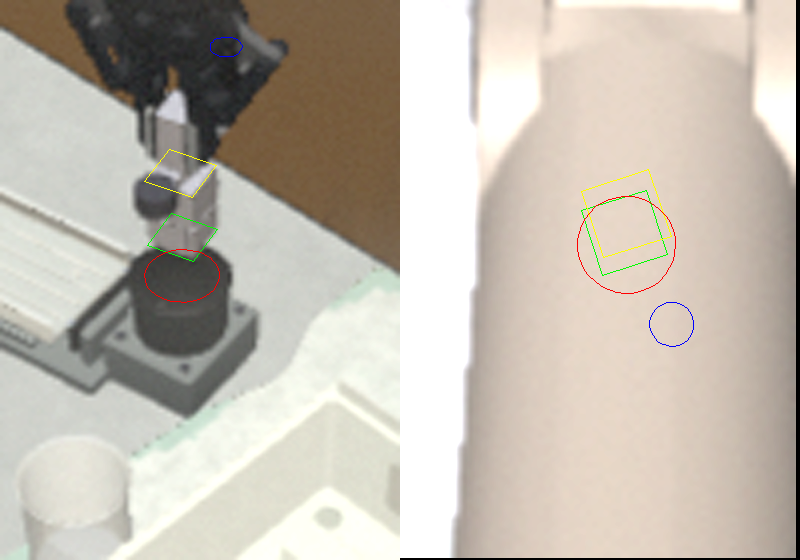

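Run:
```python
from h import *
import pickle
d,s=pickle.load(open("c1.pkl","rb"));g=cv2.cvtColor(s["pixels"],6).astype(int)
print("cols",list(range(266,294)))
for r in range(180,201):print(r,*g[r,266:294])
d0,s0=pickle.load(open("c0.pkl","rb"));g=cv2.cvtColor(s0["pixels"],6).astype(int)
print("rim before, cols 264..296")
for r in range(186,216,1):print(r,*g[r,264:297])
```

```text
cols [266, 267, 268, 269, 270, 271, 272, 273, 274, 275, 276, 277, 278, 279, 280, 281, 282, 283, 284, 285, 286, 287, 288, 289, 290, 291, 292, 293]
180 125 124 82 35 31 38 39 43 41 39 36 33 25 56 77 83 85 70 67 69 66 66 69 110 125 125 125 125
181 125 126 86 39 32 31 34 33 34 34 32 32 29 60 78 82 82 72 67 66 67 72 77 102 120 126 125 124
182 124 124 103 58 32 31 33 34 35 32 31 29 42 74 83 82 84 70 65 67 73 80 73 100 121 123 125 124
183 124 123 122 90 47 35 32 33 35 34 37 40 61 78 83 82 82 69 66 71 83 67 65 101 120 123 123 123
184 124 123 123 109 86 60 45 44 45 56 65 69 77 80 82 83 83 70 66 76 79 72 67 101 121 125 124 124
185 125 124 122 122 124 102 76 71 70 91 94 82 78 82 84 83 82 71 69 71 71 69 68 100 120 125 124 125
186 123 123 122 123 123 109 90 83 82 82 82 75 70 85 83 81 85 80 79 73 68 69 71 103 121 124 126 125
187 123 122 123 122 122 109 89 81 81 82 82 84 84 83 82 75 92 96 77 69 69 67 83 116 123 123 126 125
188 122 122 122 124 124 110 90 84 84 86 84 83 82 83 82 70 84 72 66 68 69 72 103 120 123 124 124 125
189 122 123 125 124 123 124 101 86 82 84 84 85 85 84 83 70 78 76 70 69 73 97 1
[... 3722 characters left out ...]
7 35 37 36 35 35 37 37 38 39 40 40 40 39 36 36 38 38 39 40 37 39 42 80 93 92 93 91
210 57 73 90 91 65 39 34 37 36 35 36 37 36 36 36 35 38 36 36 38 37 38 39 39 39 37 36 43 81 91 91 91 87
211 71 91 93 92 70 43 34 35 37 36 37 36 37 34 36 35 37 37 38 36 38 37 37 36 36 37 36 51 82 92 91 88 71
212 84 84 88 93 73 45 35 36 35 36 35 36 36 35 37 36 38 39 36 37 36 37 34 35 38 36 35 71 88 91 87 73 58
213 65 54 73 90 81 53 36 35 37 35 34 36 37 38 35 34 36 36 38 37 36 35 36 38 35 37 42 82 93 87 74 58 55
214 64 59 74 89 93 71 44 32 32 36 34 35 37 36 35 36 35 35 36 37 38 36 37 38 38 42 61 86 88 75 58 54 55
215 84 82 88 92 92 94 65 39 34 33 36 34 34 34 35 35 35 37 36 34 35 36 37 35 39 61 85 89 75 60 54 55 54
```

The side view agrees with the TCP prediction within about 1 px, so the crank sits straight in the hand. The foot's corners are chamfered. Well centre is (523.3,-55.8) from the side view and (521.7,-58.5) from the top, and the TCP is between them. Lowering to just above the rim, then creeping.

```bash
python3 -m creep '{"xyz":[[0.06,-0.001,0.001],[0.06,0,0],[0,0,0]],"rotation":[[0,0,0],[0,0,0],[0,0,0]]}'
python3 -m creep '{"xyz":[[0.008,0,0],[0.008,0,0],[0,0,0]],"rotation":[[0,0,0],[0,0,0],[0,0,0]]}'
python3 -m creep '{"xyz":[[0.008,0,0],[0,0,0]],"rotation":[[0,0,0],[0,0,0]]}'
python3 -c "from h import *;goto(522.3,-57.2,118.4,106.5)"
```

```text
time: 6.65
tcp_pos: [521.5, -56.8, 147.2]
ee_rot: [-0.225, 1.562, 0.225]
force: [0.6, -0.2, -2.5]
finger_gap: 19.2
time: 6.95
tcp_pos: [522.8, -57.0, 145.1]
ee_rot: [-0.226, 1.559, 0.226]
force: [-1.2, -0.5, -2.3]
finger_gap: 19.6
time: 7.15
tcp_pos: [522.6, -57.0, 142.9]
ee_rot: [-0.226, 1.559, 0.226]
force: [0.3, -0.2, -2.4]
finger_gap: 19.5
t 7.15 tcp [522.6 -57.  142.9] yaw 106.49 tilt [ 0. -0. -1.] q [-0.23  0.29  0.25  2.04 -0.1   0.82  1.94] F [ 0.3 -0.2 -2.4] T [0.06 0.02 0.04] gap 19.5
shift/250: [ 0.0978 -0.0006 -0.0014] rotx/60: -0.0002
```

```bash
python3 -m creep '{"xyz":[[0.006,0,0],[0,0,0]],"rotation":[[0,0,0],[0,0,0]]}'
python3 -m creep '{"xyz":[[0.006,0,0],[0,0,0]],"rotation":[[0,0,0],[0,0,0]]}'
python3 -m creep '{"xyz":[[0.006,0,0],[0,0,0]],"rotation":[[0,0,0],[0,0,0]]}'
python3 -c "from h import *;goto(522.3,-57.2,118.4,106.5)"
```

```text
time: 7.35
tcp_pos: [522.5, -57.0, 141.2]
ee_rot: [-0.226, 1.559, 0.226]
force: [1.3, 0.1, -1.4]
finger_gap: 19.2
time: 7.55
tcp_pos: [522.7, -57.0, 139.8]
ee_rot: [-0.226, 1.559, 0.226]
force: [-0.2, 0.1, 1.6]
finger_gap: 19.2
time: 7.75
tcp_pos: [523.1, -57.0, 138.6]
ee_rot: [-0.226, 1.558, 0.226]
force: [3.9, -0.4, -3.5]
finger_gap: 19.3
t 7.75 tcp [523.1 -57.  138.6] yaw 106.49 tilt [ 0.001 -0.    -1.   ] q [-0.23  0.3   0.25  2.04 -0.1   0.81  1.94] F [ 3.9 -0.4 -3.5] T [-0.04 -1.18 -0.06] gap 19.3
shift/250: [ 0.0806  0.0002 -0.0035] rotx/60: -0.0002
```

The wall pushes the crank toward +x (3.9 N), which matches the side view's estimate. Easing +x by 1 mm and continuing.

```bash
python3 -m creep '{"xyz":[[0,-0.001,0.004],[0,0,0]],"rotation":[[0,0,0],[0,0,0]]}'
python3 -m creep '{"xyz":[[0.006,0,0],[0,0,0]],"rotation":[[0,0,0],[0,0,0]]}'
python3 -m creep '{"xyz":[[0.006,0,0],[0,0,0]],"rotation":[[0,0,0],[0,0,0]]}'
python3 -c "from h import *;goto(522.3,-57.2,118.4,106.5)"
```

```text
time: 7.95
tcp_pos: [523.8, -57.1, 138.3]
ee_rot: [-0.226, 1.559, 0.226]
force: [2.2, -0.8, -2.2]
finger_gap: 19.4
time: 8.15
tcp_pos: [523.7, -57.1, 136.7]
ee_rot: [-0.226, 1.559, 0.226]
force: [2.7, -2.4, -3.4]
finger_gap: 19.0
time: 8.35
tcp_pos: [523.7, -57.1, 135.2]
ee_rot: [-0.226, 1.559, 0.226]
force: [4.0, -1.3, -3.2]
finger_gap: 19.3
t 8.35 tcp [523.7 -57.1 135.2] yaw 106.49 tilt [ 0. -0. -1.] q [-0.23  0.31  0.25  2.04 -0.1   0.81  1.95] F [ 4.  -1.3 -3.2] T [-0.73 -1.13  0.03] gap 19.3
shift/250: [ 0.0672  0.0012 -0.0057] rotx/60: -0.0002
```

```bash
python3 -m creep '{"xyz":[[0,-0.0025,0.0025],[0.006,0,0],[0,0,0]],"rotation":[[0,0,0],[0,0,0],[0,0,0]]}'
python3 -m creep '{"xyz":[[0.006,0,0],[0,0,0]],"rotation":[[0,0,0],[0,0,0]]}'
python3 -m creep '{"xyz":[[0.006,0,0],[0,0,0]],"rotation":[[0,0,0],[0,0,0]]}'
python3 -m creep '{"xyz":[[0.006,0,0],[0,0,0]],"rotation":[[0,0,0],[0,0,0]]}'
python3 -c "from h import *;goto(522.3,-57.2,118.4,106.5)"
```

```text
time: 8.65
tcp_pos: [524.2, -57.3, 133.6]
ee_rot: [-0.226, 1.56, 0.226]
force: [1.4, -0.9, -1.7]
finger_gap: 19.2
time: 8.85
tcp_pos: [524.2, -57.3, 132.1]
ee_rot: [-0.226, 1.559, 0.226]
force: [1.6, -0.8, -2.6]
finger_gap: 19.3
time: 9.05
tcp_pos: [524.3, -57.3, 130.6]
ee_rot: [-0.226, 1.559, 0.226]
force: [1.3, -1.0, -2.1]
finger_gap: 19.4
time: 9.25
tcp_pos: [524.3, -57.3, 129.1]
ee_rot: [-0.226, 1.559, 0.226]
force: [0.5, -1.0, -1.8]
finger_gap: 19.5
t 9.25 tcp [524.3 -57.3 129.1] yaw 106.49 tilt [-0. -0. -1.] q [-0.22  0.32  0.25  2.04 -0.11  0.8   1.95] F [ 0.5 -1.  -1.8] T [-0.22 -0.45  0.  ] gap 19.5
shift/250: [ 0.0429  0.0028 -0.0076] rotx/60: -0.0002
```

Sliding down the well freely now. Continuing toward the drive top, expected at TCP z of about 118.

```bash
python3 -m creep '{"xyz":[[0.008,-0.001,0.001],[0.008,0,0],[0.008,0,0],[0,0,0]],"rotation":[[0,0,0],[0,0,0],[0,0,0],[0,0,0]]}'
python3 -m creep '{"xyz":[[0.006,0,0],[0,0,0]],"rotation":[[0,0,0],[0,0,0]]}'
python3 -m creep '{"xyz":[[0.006,0,0],[0,0,0]],"rotation":[[0,0,0],[0,0,0]]}'
python3 -m creep '{"xyz":[[0.004,0,0],[0,0,0]],"rotation":[[0,0,0],[0,0,0]]}'
python3 -c "from h import *;goto(522.3,-57.2,102.4,106.5)"
```

```text
time: 9.65
tcp_pos: [524.5, -57.5, 122.9]
ee_rot: [-0.226, 1.56, 0.226]
force: [0.6, -0.4, -2.8]
finger_gap: 19.0
time: 9.85
tcp_pos: [524.6, -57.5, 121.6]
ee_rot: [-0.226, 1.559, 0.226]
force: [0.2, -0.3, -1.9]
finger_gap: 19.2
time: 10.05
tcp_pos: [524.6, -57.5, 120.2]
ee_rot: [-0.226, 1.559, 0.226]
force: [0.2, 0.6, -1.8]
finger_gap: 19.8
time: 10.25
tcp_pos: [524.6, -57.5, 119.2]
ee_rot: [-0.226, 1.559, 0.226]
force: [-1.0, -1.4, -2.8]
finger_gap: 18.9
t 10.25 tcp [524.6 -57.5 119.2] yaw 106.49 tilt [-0. -0. -1.] q [-0.22  0.33  0.25  2.05 -0.11  0.78  1.95] F [-1.  -1.4 -2.8] T [-0.03 -0.01  0.01] gap 18.9
shift/250: [ 0.0673  0.0038 -0.0086] rotx/60: -0.0001
```

```bash
for i in 1; do python3 -m creep '{"xyz":[[0.004,0,0],[0,0,0]],"rotation":[[0,0,0],[0,0,0]]}'
python3 -m creep '{"xyz":[[0.004,0,0],[0,0,0]],"rotation":[[0,0,0],[0,0,0]]}'
python3 -m creep '{"xyz":[[0.004,0,0],[0,0,0]],"rotation":[[0,0,0],[0,0,0]]}'
python3 -m creep '{"xyz":[[0.004,0,0],[0,0,0]],"rotation":[[0,0,0],[0,0,0]]}'; done
python3 -c "from h import *;goto(522.3,-57.2,102.4,106.5)"
```

```text
time: 10.45
tcp_pos: [524.8, -57.5, 118.3]
ee_rot: [-0.226, 1.559, 0.226]
force: [0.8, -0.3, -0.7]
finger_gap: 19.5
time: 10.65
tcp_pos: [524.8, -57.5, 117.3]
ee_rot: [-0.226, 1.559, 0.226]
force: [0.2, -0.5, -2.3]
finger_gap: 19.5
time: 10.85
tcp_pos: [524.8, -57.5, 116.2]
ee_rot: [-0.226, 1.559, 0.226]
force: [1.0, 0.1, -3.4]
finger_gap: 19.6
time: 11.05
tcp_pos: [524.8, -57.5, 115.2]
ee_rot: [-0.226, 1.559, 0.226]
force: [2.4, 0.7, -3.5]
finger_gap: 19.2
t 11.05 tcp [524.8 -57.5 115.2] yaw 106.5 tilt [ 0. -0. -1.] q [-0.22  0.34  0.25  2.05 -0.12  0.77  1.96] F [ 2.4  0.7 -3.5] T [ 0.11 -0.41  0.04] gap 19.2
shift/250: [ 0.0514  0.0039 -0.0092] rotx/60: -0.0001
```

That's 3 mm past the drive's top with no resistance, so the measured angle seems to have matched. Continuing gently.

```bash
python3 -m creep '{"xyz":[[0.006,0,0.002],[0,0,0]],"rotation":[[0,0,0],[0,0,0]]}'
python3 -m creep '{"xyz":[[0.006,0,0],[0,0,0]],"rotation":[[0,0,0],[0,0,0]]}'
python3 -m creep '{"xyz":[[0.006,0,0],[0,0,0]],"rotation":[[0,0,0],[0,0,0]]}'
python3 -m creep '{"xyz":[[0.006,0,0],[0,0,0]],"rotation":[[0,0,0],[0,0,0]]}'
python3 -m creep '{"xyz":[[0.006,0,0],[0,0,0]],"rotation":[[0,0,0],[0,0,0]]}'
python3 -c "from h import *;goto(522.3,-57.2,102.4,106.5)"
```

```text
time: 11.25
tcp_pos: [524.9, -57.4, 113.5]
ee_rot: [-0.226, 1.56, 0.226]
force: [1.0, 1.4, -2.4]
finger_gap: 19.6
time: 11.45
tcp_pos: [525.0, -57.4, 112.1]
ee_rot: [-0.226, 1.559, 0.226]
force: [0.3, -0.5, -3.0]
finger_gap: 19.1
time: 11.65
tcp_pos: [525.0, -57.4, 110.6]
ee_rot: [-0.226, 1.559, 0.226]
force: [0.0, 0.2, -2.4]
finger_gap: 19.7
time: 11.85
tcp_pos: [525.1, -57.3, 109.1]
ee_rot: [-0.226, 1.559, 0.226]
force: [-0.4, -0.2, -1.9]
finger_gap: 19.6
time: 12.05
tcp_pos: [525.1, -57.4, 107.7]
ee_rot: [-0.226, 1.559, 0.226]
force: [-0.2, -0.6, -3.0]
finger_gap: 19.7
t 12.05 tcp [525.1 -57.4 107.7] yaw 106.49 tilt [-0. -0. -1.] q [-0.22  0.35  0.24  2.06 -0.12  0.75  1.96] F [-0.2 -0.6 -3. ] T [-0.02  0.02 -0.02] gap 19.7
shift/250: [ 0.021   0.0039 -0.0106] rotx/60: -0.0001
```

```bash
python3 -m creep '{"xyz":[[0.006,0,0],[0,0,0]],"rotation":[[0,0,0],[0,0,0]]}'
python3 -m creep '{"xyz":[[0.006,0,0],[0,0,0]],"rotation":[[0,0,0],[0,0,0]]}'
python3 -m creep '{"xyz":[[0.005,0,0],[0,0,0]],"rotation":[[0,0,0],[0,0,0]]}'
python3 -m creep '{"xyz":[[0.003,0,0],[0,0,0],[0,0,0]],"rotation":[[0,0,0],[0,0,0],[0,0,0]]}'
python3 -c "from h import *;goto(522.3,-57.2,102.4,106.5)"
```

```text
time: 12.25
tcp_pos: [525.1, -57.4, 106.1]
ee_rot: [-0.226, 1.559, 0.226]
force: [-0.3, -0.9, -2.4]
finger_gap: 19.2
time: 12.45
tcp_pos: [525.1, -57.4, 104.6]
ee_rot: [-0.226, 1.559, 0.226]
force: [-0.4, 0.3, -1.7]
finger_gap: 19.2
time: 12.65
tcp_pos: [525.1, -57.4, 103.4]
ee_rot: [-0.226, 1.559, 0.226]
force: [-0.4, -0.1, -1.9]
finger_gap: 19.4
time: 12.95
tcp_pos: [525.2, -57.4, 102.8]
ee_rot: [-0.226, 1.559, 0.226]
force: [0.2, -1.3, -2.0]
finger_gap: 19.4
t 12.95 tcp [525.2 -57.4 102.8] yaw 106.49 tilt [-0. -0. -1.] q [-0.21  0.36  0.24  2.06 -0.12  0.74  1.96] F [ 0.2 -1.3 -2. ] T [ 0.03 -0.02  0.  ] gap 19.4
shift/250: [ 0.0016  0.0039 -0.0108] rotx/60: -0.0002
```

```bash
python3 -m creep '{"xyz":[[0.003,0,0],[0,0,0]],"rotation":[[0,0,0],[0,0,0]]}'
python3 -m creep '{"xyz":[[0.003,0,0],[0,0,0]],"rotation":[[0,0,0],[0,0,0]]}'
python3 - <<'E'
from h import *
goto(522.3,-57.2,102.4,106.5)
s=imaging.capture("side");import pickle;pickle.dump(s,open("c2.pkl","wb"))
st=env.state();h=st["tcp_pos"]
im=cv2.resize(s["pixels"][130:270,180:320],None,fx=4,fy=4,interpolation=cv2.INTER_CUBIC);cv2.imwrite("pics/c.png",cv2.convertScaleAbs(im,alpha=1.5,beta=20))
E
```

```text
time: 13.15
tcp_pos: [525.4, -57.4, 102.4]
ee_rot: [-0.226, 1.559, 0.226]
force: [-1.5, 1.3, 6.4]
finger_gap: 19.4
time: 13.35
tcp_pos: [525.6, -57.3, 102.4]
ee_rot: [-0.226, 1.558, 0.226]
force: [-5.0, 2.7, 19.9]
finger_gap: 19.2
t 13.35 tcp [525.6 -57.3 102.4] yaw 106.49 tilt [ 0.001  0.    -1.   ] q [-0.21  0.36  0.24  2.06 -0.12  0.74  1.96] F [-5.   2.7 19.9] T [0.18 1.57 0.01] gap 19.2
shift/250: [-0.0001  0.0041 -0.0125] rotx/60: -0.0002
```

View pics/c.png

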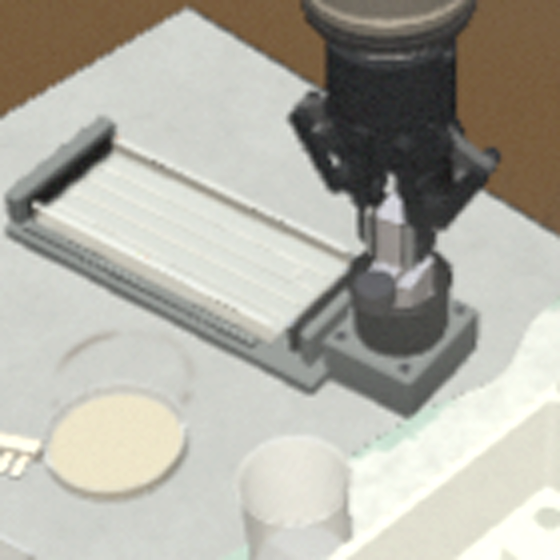

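The foot bottomed at TCP z = 102.4 with 6–20 N, exactly the predicted seated height. The picture shows the arm just above the rim and the jaw next to the housing. I'll ease off the press and start winding clockwise.

```bash
python3 -m creep '{"xyz":[[-0.006,0,0],[0,0,0]],"rotation":[[0,0,0],[0,0,0]]}'
python3 -m creep '{"xyz":[[0,0,0],[0,0,0],[0,0,0],[0,0,0]],"rotation":[[0.1,0,0],[0.1,0,0],[0.1,0,0],[0.1,0,0]]}'
python3 -c "from h import *;goto(525.2,-57.4,102.4,106.5)"
python3 -m creep '{"xyz":[[0,0,0],[0,0,0],[0,0,0],[0,0,0]],"rotation":[[0.1,0,0],[0.1,0,0],[0.1,0,0],[0.1,0,0]]}'
python3 -c "from h import *;goto(525.2,-57.4,102.4,106.5)"
```

```text
time: 13.6
tcp_pos: [525.3, -57.4, 103.0]
ee_rot: [-0.226, 1.559, 0.226]
force: [-0.0, -1.0, -2.7]
finger_gap: 19.2
time: 14.0
tcp_pos: [525.6, -58.2, 102.8]
ee_rot: [0.106, 1.567, -0.107]
force: [1.5, -5.4, -1.6]
finger_gap: 19.5
t 14.0 tcp [525.6 -58.2 102.8] yaw 82.23 tilt [ 0.001 -0.001 -1.   ] q [-0.29  0.36  0.34  2.06 -0.18  0.74  1.59] F [ 1.5 -5.4 -1.6] T [-1.44 -0.4   0.27] gap 19.5
shift/250: [ 0.0018  0.0029 -0.0019] rotx/60: -0.4044
time: 14.4
tcp_pos: [525.3, -58.7, 102.8]
ee_rot: [0.433, 1.526, -0.436]
force: [1.0, -7.1, -0.5]
finger_gap: 19.1
t 14.4 tcp [525.3 -58.7 102.8] yaw 58.22 tilt [ 0.    -0.002 -1.   ] q [-0.37  0.38  0.44  2.07 -0.23  0.74  1.23] F [ 1.  -7.1 -0.5] T [-2.29  0.07  0.27] gap 19.1
shift/250: [ 0.0017  0.0042 -0.0031] rotx/60: -0.8047
```

```bash
python3 -m creep '{"xyz":[[0,-0.003,0.002],[0,0,0]],"rotation":[[0,0,0],[0,0,0]]}'
python3 -c "from h import *;goto(525.2,-57.4,102.4,106.5)"
python3 -m creep '{"xyz":[[0,0,0],[0,0,0],[0,0,0]],"rotation":[[0.1,0,0],[0.1,0,0],[0.1,0,0]]}'
python3 - <<'E'
from h import *
goto(525.2,-57.4,102.4,106.5)
s=imaging.capture("side");import pickle;pickle.dump(s,open("c3.pkl","wb"))
import pickle
_,s0=pickle.load(open("c0.pkl","rb"))
a,b=[cv2.convertScaleAbs(cv2.resize(q["pixels"][185:235,225:275],None,fx=8,fy=8,interpolation=cv2.INTER_CUBIC),alpha=1.5,beta=10) for q in(s0,s)]
cv2.imwrite("pics/d.png",np.hstack([a,b]))
E
```

```text
time: 14.6
tcp_pos: [525.3, -58.9, 102.8]
ee_rot: [0.43, 1.527, -0.432]
force: [0.3, -5.4, 0.2]
finger_gap: 19.3
t 14.6 tcp [525.3 -58.9 102.8] yaw 58.49 tilt [ 0.    -0.001 -1.   ] q [-0.37  0.38  0.44  2.07 -0.23  0.74  1.23] F [ 0.3 -5.4  0.2] T [-1.53  0.    0.01] gap 19.3
shift/250: [ 0.0015  0.0051 -0.0034] rotx/60: -0.8002
time: 14.9
tcp_pos: [525.0, -59.2, 102.8]
ee_rot: [0.677, 1.462, -0.679]
force: [-1.5, -7.1, 0.6]
finger_gap: 19.4
t 14.9 tcp [525.  -59.2 102.8] yaw 40.26 tilt [-0.    -0.001 -1.   ] q [-0.43  0.39  0.52  2.07 -0.28  0.75  0.96] F [-1.5 -7.1  0.6] T [-2.08  0.62  0.26] gap 19.4
shift/250: [ 0.0015  0.0055 -0.005 ] rotx/60: -1.104
```

View pics/d.png

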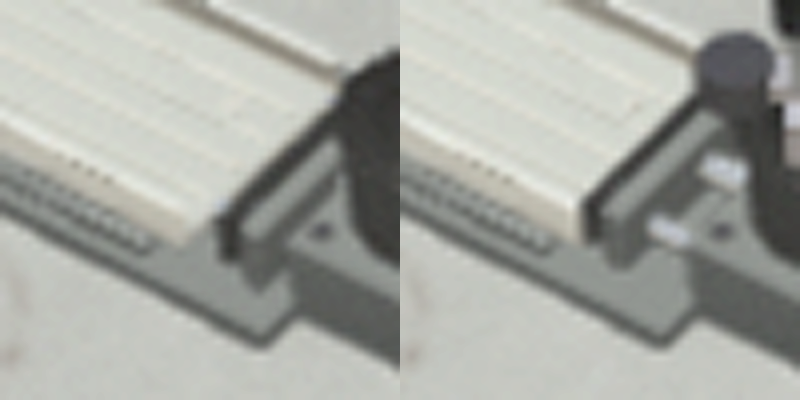

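The right half shows the jaw well forward: its near corner went from crop (260,285) to about (220,265), and the pad is at the tray. Measuring the travel by template matching.

```bash
cat >> h.py <<'E'
import pickle
def travel(s,yaw=9.5):
    _,s0=pickle.load(open("c0.pkl","rb"))
    f=8;up=lambda q:cv2.resize(q["pixels"][180:240,215:280],None,fx=f,fy=f,interpolation=cv2.INTER_CUBIC)
    A,B=up(s0),up(s); x0,y0,w,h=int((251-215)*f),int((207-180)*f),10*f,15*f
    T=A[y0:y0+h,x0:x0+w]; r=cv2.matchTemplate(B,T,cv2.TM_CCOEFF_NORMED); _,v,_,(x,y)=cv2.minMaxLoc(r)
    dx=np.array([x-x0,y-y0])/f
    P=onz(s,(256,215),35); a=np.radians(yaw);n=np.array([np.sin(a),-np.cos(a),0])
    p=proj(s,[P,P+10*n]);g=(p[1]-p[0])/10
    print("match",round(v,3),"shift px",dx,"px/mm",g.round(3),"travel mm",(dx@g/(g@g)).round(2),"perp px",((dx[0]*g[1]-dx[1]*g[0])/np.hypot(*g)).round(2))
E
python3 - <<'E'
from h import *
travel(pickle.load(open("c2.pkl","rb")));travel(pickle.load(open("c3.pkl","rb")))
E
```

```text
match 0.999 shift px [0. 0.] px/mm [-0.312 -0.155] travel mm 0.0 perp px 0.0
match 0.957 shift px [-4.375 -2.125] px/mm [-0.312 -0.155] travel mm 13.96 perp px 0.05
```

```bash
python3 -m creep '{"xyz":[[0,-0.003,0.002],[0,0,0],[0,0,0]],"rotation":[[0.1,0,0],[0.1,0,0],[0.05,0,0]]}'
python3 - <<'E'
from h import *
goto(525,-59.4,102.4,106.5);travel(imaging.capture("side"))
E
python3 -m creep '{"xyz":[[0,0,0]],"rotation":[[0.05,0,0]]}'
python3 - <<'E'
from h import *
goto(525,-59.4,102.4,106.5);travel(imaging.capture("side"))
E
```

```text
time: 15.25
tcp_pos: [524.6, -59.7, 102.7]
ee_rot: [0.877, 1.387, -0.879]
force: [-3.7, -5.9, 3.0]
finger_gap: 19.4
t 15.25 tcp [524.6 -59.7 102.7] yaw 25.29 tilt [-0.001 -0.001 -1.   ] q [-0.48  0.4   0.58  2.07 -0.32  0.75  0.74] F [-3.7 -5.9  3. ] T [-1.52  0.91  0.27] gap 19.4
shift/250: [ 0.0013  0.0022 -0.0004] rotx/60: -1.3535
match 0.942 shift px [-5.5   -2.875] px/mm [-0.312 -0.155] travel mm 17.81 perp px -0.12
time: 15.4
tcp_pos: [524.4, -59.7, 102.7]
ee_rot: [0.915, 1.37, -0.916]
force: [-3.1, -5.5, 3.0]
finger_gap: 19.0
t 15.4 tcp [524.4 -59.7 102.7] yaw 22.49 tilt [-0.001 -0.001 -1.   ] q [-0.49  0.4   0.6   2.07 -0.33  0.76  0.7 ] F [-3.1 -5.5  3. ] T [-1.55  0.99  0.35] gap 19.0
shift/250: [ 0.0012  0.0026 -0.0004] rotx/60: -1.4001
match 0.916 shift px [-5.625 -2.75 ] px/mm [-0.312 -0.155] travel mm 17.97 perp px 0.05
```

```bash
python3 -m creep '{"xyz":[[0,-0.002,0.001]],"rotation":[[0.05,0,0]]}'
python3 -c "from h import *;goto(525,-59.4,102.4,106.5);travel(imaging.capture('side'))"
python3 -m creep '{"xyz":[[0,0,0]],"rotation":[[0.05,0,0]]}'
python3 -c "from h import *;goto(525,-59.4,102.4,106.5);travel(imaging.capture('side'))"
python3 -m creep '{"xyz":[[0,0,0]],"rotation":[[0.05,0,0]]}'
python3 -c "from h import *;goto(525,-59.4,102.4,106.5);travel(imaging.capture('side'))"
```

```text
time: 15.55
tcp_pos: [524.2, -60.0, 102.8]
ee_rot: [0.954, 1.352, -0.956]
force: [-1.4, -3.7, 1.4]
finger_gap: 19.3
t 15.55 tcp [524.2 -60.  102.8] yaw 19.5 tilt [-0.001 -0.    -1.   ] q [-0.5   0.41  0.61  2.08 -0.33  0.76  0.66] F [-1.4 -3.7  1.4] T [-0.89  0.66  0.4 ] gap 19.3
shift/250: [ 0.0014  0.0037 -0.0013] rotx/60: -1.45
match 0.87 shift px [-5.75  -2.875] px/mm [-0.312 -0.155] travel mm 18.45 perp px -0.01
time: 15.7
tcp_pos: [524.2, -59.9, 102.7]
ee_rot: [0.993, 1.333, -0.995]
force: [-3.9, -3.9, 1.9]
finger_gap: 19.6
t 15.7 tcp [524.2 -59.9 102.7] yaw 16.55 tilt [-0.001 -0.    -1.   ] q [-0.51  0.41  0.62  2.08 -0.34  0.76  0.61] F [-3.9 -3.9  1.9] T [-1.25  0.94  0.37] gap 19.6
shift/250: [ 0.0013  0.0037 -0.0009] rotx/60: -1.4992
match 0.832 shift px [-5.875 -2.875] px/mm [-0.312 -0.155] travel mm 18.78 perp px 0.05
time: 15.85
tcp_pos: [524.1, -59.9, 102.7]
ee_rot: [1.033, 1.312, -1.034]
force: [-3.0, -4.2, 3.2]
finger_gap: 19.2
t 15.85 tcp [524.1 -59.9 102.7] yaw 13.55 tilt [-0.001 -0.    -1.   ] q [-0.52  0.41  0.64  2.08 -0.35  0.76  0.57] F [-3.  -4.2  3.2] T [-1.32  1.1   0.49] gap 19.2
shift/250: [ 0.0013  0.0039 -0.0011] rotx/60: -1.5492
match 0.784 shift px [-5.875 -3.   ] px/mm [-0.312 -0.155] travel mm 18.94 perp px -0.06
```

The match is getting worse because the pad has stopped against the tray while the block keeps moving. I'll match the block and the pad separately and look.

Run:
```python
from h import *
_,s0=pickle.load(open("c0.pkl","rb")); s=imaging.capture("side");pickle.dump(s,open("c4.pkl","wb"))
s3=pickle.load(open("c3.pkl","rb"))
f=8;up=lambda q:cv2.resize(q["pixels"][180:240,215:280],None,fx=f,fy=f,interpolation=cv2.INTER_CUBIC)
g=np.array([-.312,-.155])
for nm,(a,b,w,h) in {"block":(255.5,212,4.5,9.5),"pad":(251,209,4,9)}.items():
  for q in(s3,s):
    A,B=up(s0),up(q);x0,y0=int((a-215)*f),int((b-180)*f);T=A[y0:y0+int(h*f),x0:x0+int(w*f)]
    B2=B[max(0,y0-48):y0+int(h*f)+8,max(0,x0-88):x0+int(w*f)+8]
    r=cv2.matchTemplate(B2,T,cv2.TM_CCOEFF_NORMED);_,v,_,(x,y)=cv2.minMaxLoc(r)
    d=np.array([x+max(0,x0-88)-x0,y+max(0,y0-48)-y0])/f;print(nm,round(v,3),d,(d@g/(g@g)).round(2))
a,b=[cv2.convertScaleAbs(cv2.resize(q["pixels"][190:230,230:270],None,fx=10,fy=10,interpolation=cv2.INTER_CUBIC),alpha=1.5,beta=10) for q in(s3,s)]
cv2.imwrite("pics/e.png",np.hstack([a,b]))
```

```text
block 0.987 [-4.625 -2.375] 14.92
block 0.979 [-6.875 -3.625] 22.3
pad 0.97 [-4.25  -2.125] 13.64
pad 0.931 [-5.625 -2.625] 17.81
```

View pics/e.png

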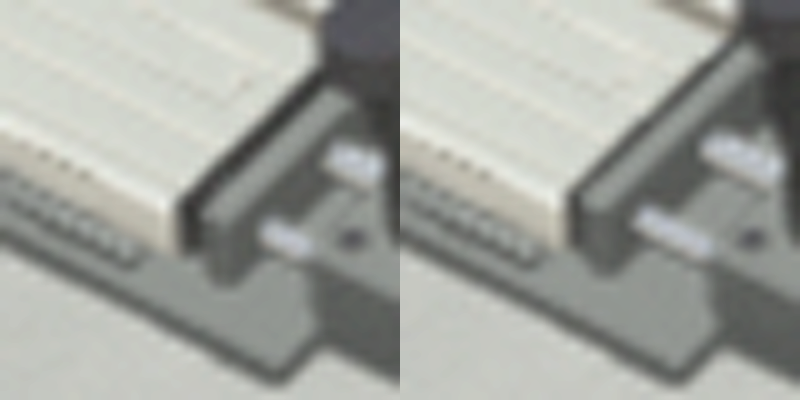

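The block has moved about 22 mm and the pad about 17.8, so the springs are compressed about 4 mm (≈10 N). The torque of 0.4–0.5 N·m agrees. That's a firm clamp, so I'll let go and lift straight up.

```bash
python3 -m creep '{"xyz":[[0,0,0],[0,0,0],[0,0,0],[0,0,0],[0,0,0],[0,0,0],[0,0,0],[0,0,0]],"rotation":[[0,0,0],[0,0,0],[0,0,0],[0,0,0],[0,0,0],[0,0,0],[0,0,0],[0,0,0]]}' 0
python3 -m creep '{"xyz":[[-0.02,0,0],[-0.05,0,0],[-0.1,0,0],[-0.1,0,0],[-0.15,0,0],[-0.15,0,0],[0,0,0],[0,0,0]],"rotation":[[0,0,0],[0,0,0],[0,0,0],[0,0,0],[0,0,0],[0,0,0],[0,0,0],[0,0,0]]}'
python3 - <<'E'
from h import *
goto(525,-59.4,245,13.5)
s=imaging.capture("side")
im=cv2.resize(s["pixels"][150:270,180:320],None,fx=4,fy=4,interpolation=cv2.INTER_CUBIC);cv2.imwrite("pics/f.png",cv2.convertScaleAbs(im,alpha=1.5,beta=20))
_,s0=pickle.load(open("c0.pkl","rb"))
f=8;up=lambda q:cv2.resize(q["pixels"][180:240,215:280],None,fx=f,fy=f,interpolation=cv2.INTER_CUBIC)
g=np.array([-.312,-.155])
for nm,(a,b,w,h) in {"block":(255.5,212,4.5,9.5),"pad":(251,209,4,9)}.items():
    A,B=up(s0),up(s);x0,y0=int((a-215)*f),int((b-180)*f);T=A[y0:y0+int(h*f),x0:x0+int(w*f)]
    X,Y=max(0,x0-88),max(0,y0-48);r=cv2.matchTemplate(B[Y:y0+int(h*f)+8,X:x0+int(w*f)+8],T,cv2.TM_CCOEFF_NORMED);_,v,_,(x,y)=cv2.minMaxLoc(r)
    d=np.array([x+X-x0,y+Y-y0])/f;print(nm,round(v,3),d,(d@g/(g@g)).round(2))
# bystanders: change masks outside robot
d=cv2.absdiff(s["pixels"],s0["pixels"]).max(2)
for n,(x,y,w,h) in dict(tape=(343,214,28,24),beaker=(235,235,38,50),dish=(186,212,45,45),timer=(135,195,32,25),comb=(130,228,62,22)).items(): print(n,(d[y:y+h,x:x+w]>30).sum())
E
```

```text
time: 16.75
tcp_pos: [524.6, -59.6, 102.8]
ee_rot: [1.034, 1.311, -1.034]
force: [0.2, -0.3, -0.3]
finger_gap: 85.5
time: 17.55
tcp_pos: [524.9, -59.5, 246.7]
ee_rot: [1.036, 1.31, -1.032]
force: [-0.4, 0.7, -0.6]
finger_gap: 85.5
t 17.55 tcp [524.9 -59.5 246.7] yaw 13.5 tilt [ 0.002  0.001 -1.   ] q [-0.66  0.2   0.75  1.95 -0.16  1.05  0.4 ] F [-0.4  0.7 -0.6] T [ 0.01 -0.04  0.04] gap 85.5
shift/250: [ 0.0067  0.0004 -0.0003] rotx/60: -0.0
block 0.975 [-6.875 -3.625] 22.3
pad 0.927 [-5.625 -2.625] 17.81
tape 0
beaker 0
dish 0
timer 0
comb 0
```

View pics/f.png

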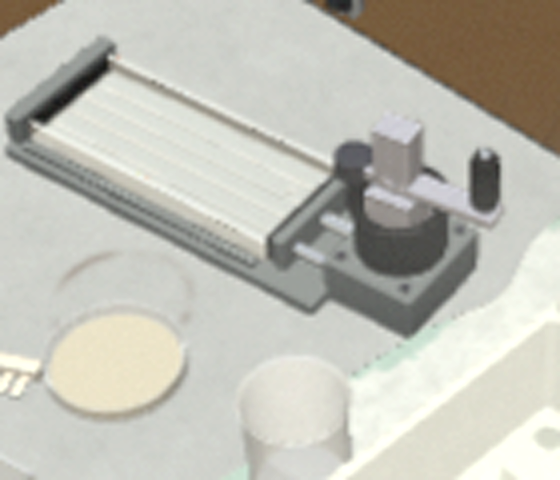

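The picture shows the crank standing upright and seated in the well, the pad against the tray, and the bystanders unmoved. Handing in.

```bash
python3 -c "from rig import env;print(env.finish_job())"
```

```text
the job is handed in; nothing more can be done
None
```

The crank is seated on the drive, the tray is clamped against the end stop, and the job is handed in at about 17.6 s of robot time. No verdict is reported.

- **Seating:** I could see the drive's angle in the top view (about 16.5°), so the socket engaged without a turning search. The foot reached the floor exactly at the predicted height. The highest vertical force was about 20 N, after it was seated.
- **Clamping:** I wound it about 93° clockwise. After letting go, the jaw block had moved about 22 mm and the pad about 17.8 mm, so the springs are pressed in about 4 mm, or roughly 10 N. Winding torque at the end was 0.4–0.5 N·m, in fair agreement but noisy.
- **Final state:** The crank stands upright in the well, the gripper is open and clear above it, and none of the bystanders changed in the side picture.

**Checks that disagreed or are indirect:**
- The two cameras put the well's centre about 3 mm apart, and light wall contact guided the crank in.
- My first jaw-travel check misread near the end because the pad stopped while the block kept moving. Measuring the two separately fixed it.
- I judged that the tray is at the stop from where the pad stopped and from the torque; I did not measure the gap directly.

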